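# Take the drain plug out of a gear reducer

## Robot

A 6-joint arm with a two-finger parallel gripper is mounted at the origin on the work surface. World frame = base frame: x ahead of the robot, y to its left, z up, the work surface at z = 0. Lengths are in m, angles in degrees, forces in N, time in s.
With the tool pointing down it reaches from about 0.35 to 0.775 m from the base axis. Payload 5.5 kg.
Tool frame: the origin (TCP) lies at the very end of the fingers, on their centre line; the grasp point (between the pads) lies 19 mm behind it; z points along the fingers, y is the line along which they close (so a half turn about z gives the same grasp; the last joint's range is limited). The gripper opens to 85 mm and grips with 20 to 120 N. Pads are 22 mm wide; open, the fingers measure 114 mm over their backs; the gripper's body (76 mm by 85 mm) begins 54 mm behind the grasp point. The pads swing forward as they close: fully open they stand 13 mm farther back than shut.
Start: joints at [-7.998, 17.945, 2.641, 74.691, 0, 82.002], TCP at [0.575, -0, 0.231] pointing down, gripper open.
Joint ranges: [-158.12, 158.12], [-49.38, 96.58], [-58.88, 72.47], [-126.05, 133.96], [-84.25, 85.87], [-180, 180]. Speed limits (degrees/s): [147.25, 147.25, 180, 180, 180, 180].

## Interface

Orientations are given as [roll, pitch, yaw] about the fixed x, y, z axes, in that order (R = Rz(yaw) Ry(pitch) Rx(roll)).
In Python, from cell import readout, optics, sign_off gives the robot as it stands.
- The arm moves only by the tool drive_tool, never from a script. Its argument "targets" is a list of rows, each an object of numbers: "x", "y", "z": the shift along the tool's x, y, z in units of 30 mm (1.0 is 30 mm); "rx", "ry", "rz": the turn, a rotation vector about the tool's x, y, z in units of 6 degrees (1.0 is 6 degrees). A call has 1 to 5 rows; each row shifts and turns the commanded pose from where the row before left it, along the tool's axes as they then stand; what a row does not reach is not made up. A row lasts 1/12 s, in which the tool goes at most 41.7 mm and 7.16 degrees, less where a joint would pass 70% of its speed; a pose out of reach is approached as far as the arm can. A call is refused whole if a number of a shift passes 1 or a number of a turn 1, either way. A call with a gripper value outside its range is refused whole. "grip" is the closure, from 0 (fully open) to 1 (shut), set as the call begins (left out, the last holds). The fingers move at their own pace and stop on an object; the grip force is fixed at half the most. Time passes only in rows, so rows that do not move let the fingers close. It gives the time, the measured TCP pose, the force, the opening and the grip force at its end, in the units of the state.
- readout.read_state(): the state, without advancing time (a new reading comes with each control period).
- optics.capture(name): name is "scene" or "side" or "wrist"; returns a dict with "image" (480x640x3 uint8, red, green, blue), "intrinsics" (3x3 intrinsics, pixels), "R" (3x3) and "t" (3): a world point X has camera coordinates R X + t. Camera axes: x right, y down, z forward; pixel columns grow to the right and rows downward; lengths in m; the calibration is good to about 2 mm. A picture is of the moment at which its call begins. There is no depth.
- sign_off(): hands the job in; it is judged then, once.
The state is a dict: "time": time; "joints": joint angles; "qd": joint speeds; "tau": joint torques, N m; "ee_pos": TCP position; "tool_rot": TCP orientation; "contact_force": force on the tool from outside, world axes, zero at the start; "torque": the same for the moment, N m; "opening": opening from 0.0 (shut) to 1.0 (fully open); "grasp_force": force on a finger pad.
Only numpy, scipy, OpenCV 4.12 (cv2) and the standard library are available. Lean on these libraries where they do the work, as an engineer would, in place of code of your own. Each camera call takes 0.05 s, during which the arm holds its last target. There are 200 camera calls.

## Task

Unscrew the drain plug of the grey gear reducer: swing its upright T-bar anticlockwise, seen from in front of the port, a quarter turn until it lies level and the thread lets go. Then grip the plug by its neck, draw it straight out of the port until it is clear, and lay it down in the steel parts tray, still held as it comes down and not dropped. Leave the short spare plug on the bench where it is.

Things in the scene. Friction and masses are not known exactly. Their poses are not given: they have to be found in the camera images.
- plug_neck (a point): Centre of the drain plug's round neck (26 mm thick, x -23 to 23). Loose steel, 0.3 kg, screwed into the port; tight: 32 mm out from the mouth. x: its axis, into the port; z: along its T-bar, upright when tight; y left seen from in front. T-bar 12 mm thick, 90 mm long, centred at x -27. Flange 36 mm wide at x 21-27, 20 mm shank to x 75, 32 mm lug. Neck is gripped from above across y.
- port (a point): Centre of the drain port's mouth, 78 mm up, on the 60 mm square nose of the fixed grey reducer (top 106 mm, 52 mm behind). x into the bore, y left seen from in front, z up. Bar's top end swings to +y and down: 1-5 N at its end, stays where left, lets go past 60 degrees, stops near 90. A spring pin then pushes the plug out 8 mm; it sags up to 5 degrees; 44 mm frees its end. Free bench in front.
- tray_in (a point): Centre of the inner floor of the open, empty steel parts tray, fixed to the bench; floor 4 mm above the bench, inside 192 by 192 mm, walls 4 mm thick, rim 22 mm above the bench. x and y along its sides, z up.
- spare_mid (a point): Middle of a spare plug of the same steel, shorter (80 mm, T-bar 56 mm), lying loose on the bench between reducer and tray, this point 11 mm above the bench; to be left alone.
Mind the look-alikes: they are no part of the job. What is shaped like the part that bears plug_neck but blue, pink or red is not meant.

How it is judged:
By the outcome, as a careful person would: the job done as asked, in the order asked, and still so for the second after the job is handed in, with the robot touching nothing.
It also fails if it takes over 51 s, if anything falls off the work surface, if the arm or the gripper's body presses on something with over 40 N, if the wrist force passes 120 N, or if a joint passes its speed limit or range.

## Working session

There is one attempt and no reset: what is moved stays moved. The work goes in short steps, Python scripts to look and compute and a tool call to move; the robot and the scene stay as the last step left them, time stands still between calls to the robot, and variables do not carry over. Pictures are saved under pics/ and viewed, at most 10 in all, crops included, and the job is handed in when it is done.

Besides the shell and the picture viewer there is one more tool, called after "Emit:" in YAML: its name, and indented under it one key for each argument. drive_tool: Moves the arm, as the interface text tells. Its arguments: {"type":"object","properties":{"targets":{"type":"array"},"grip":{"type":"number"}},"required":["targets"]}

```bash
mkdir -p pics; cat > h.py <<'E'
import numpy as np, cv2, pickle
from cell import readout, optics, sign_off
def snap(n,f):
    c=optics.capture(n); cv2.imwrite(f'pics/{f}.png',c['image'][:,:,::-1]); pickle.dump(c,open(f'pics/{f}.pkl','wb')); return c
def load(f): return pickle.load(open(f'pics/{f}.pkl','rb'))
def ray(c,u,v):
    K,R,t=map(np.array,(c['intrinsics'],c['R'],c['t']))
    return -R.T@t, R.T@np.linalg.inv(K)@np.array([u,v,1.])
def atz(c,u,v,z):
    o,d=ray(c,u,v); return o+d*(z-o[2])/d[2]
def tri(*obs):
    A=np.zeros((3,3));b=np.zeros(3)
    for c,u,v in obs:
        o,d=ray(c,u,v); d=d/np.linalg.norm(d); P=np.eye(3)-np.outer(d,d); A+=P;b+=P@o
    p=np.linalg.solve(A,b); return p,[proj(c,p)-[u,v] for c,u,v in obs]
def proj(c,p):
    q=np.array(c['intrinsics'])@(np.array(c['R'])@np.array(p)+np.array(c['t'])); return q[:2]/q[2]
E
python3 -c "
from h import *
a=snap('scene','s1');b=snap('side','d1')
for c in(a,b): print(ray(c,320,240))
print(readout.read_state())"
```

```text
(array([ 1.07415312, -0.16254775,  0.8838738 ]), array([-0.58762946,  0.14957175, -0.79520016]))
(array([ 0.13671567, -0.93859126,  0.65359551]), array([ 0.30627618,  0.81517935, -0.49230894]))
{'time': 0.1, 'joints': array([-7.99818430e+00,  1.79880737e+01,  2.58328330e+00,  7.46921215e+01,
        8.74979937e-04,  8.20011938e+01]), 'qd': array([-0.02202857, -0.03696944,  0.22543697,  0.05905732,  0.01071622,
        0.01067388]), 'tau': array([ 3.58776997e-03, -4.81727242e+01,  2.99244744e+01,  1.27543980e-02,
       -1.12281841e-04,  1.60051752e-05]), 'ee_pos': array([5.74532445e-01, 6.37725551e-05, 2.30481006e-01]), 'tool_rot': array([-1.79904153e+02, -1.43519949e-02,  9.00006092e+01]), 'contact_force': array([ 0.07252227,  0.60374481, -0.63448372]), 'torque': array([-0.01586175, -0.03375914,  0.06944381]), 'grasp_force': 0.0, 'opening': 1.0027305297814662}
```

View pics/s1.png

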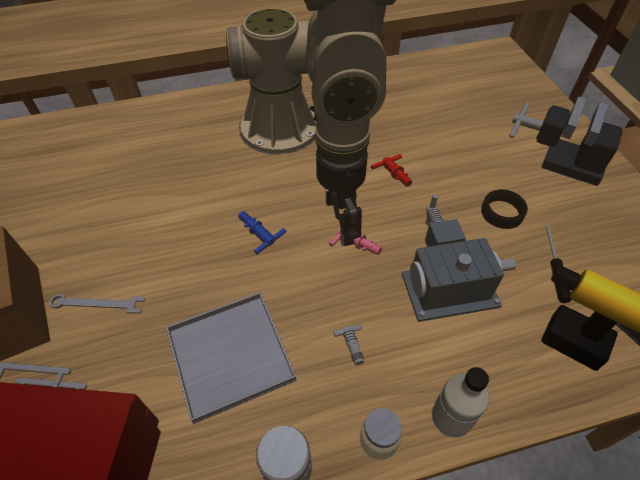

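View pics/d1.png

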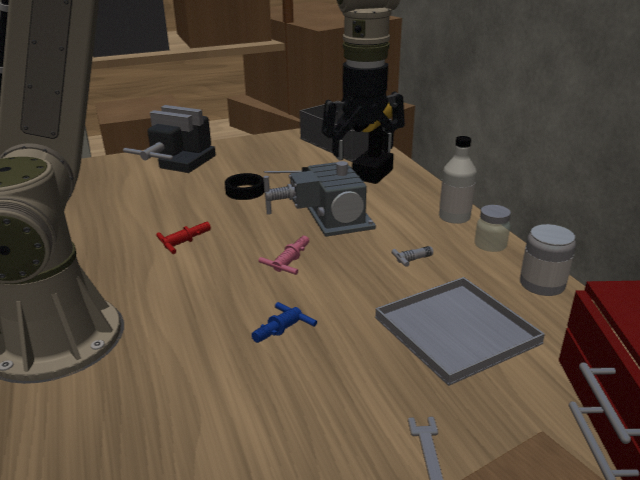

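The scene view shows the reducer at about (455,270) with its port facing the robot and the plug at about (435,213). The tray is at (230,355) and the spare at (350,343). The side view has the plug at about (278,194). I'll enlarge the reducer in both.

```bash
python3 -c "
from h import *
a=load('s1')['image'];b=load('d1')['image']
A=cv2.resize(a[185:325,395:525],None,fx=4,fy=4,interpolation=2)
B=cv2.resize(b[130:240,245:385],None,fx=5,fy=5,interpolation=2)
cv2.imwrite('pics/c1.png',A[:,:,::-1]);cv2.imwrite('pics/c2.png',B[:,:,::-1])"
```

```text
(no output)
```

View pics/c1.png

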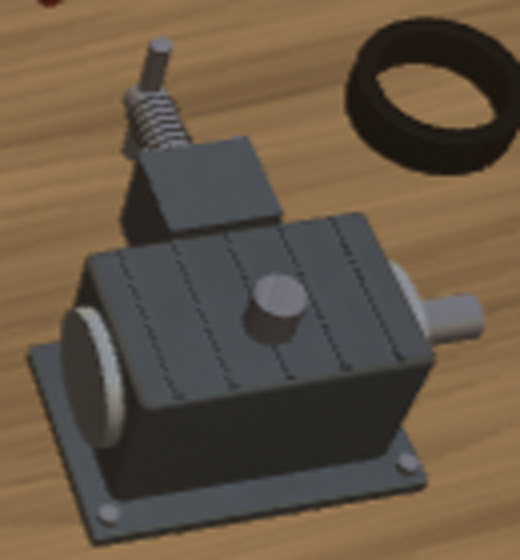

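View pics/c2.png

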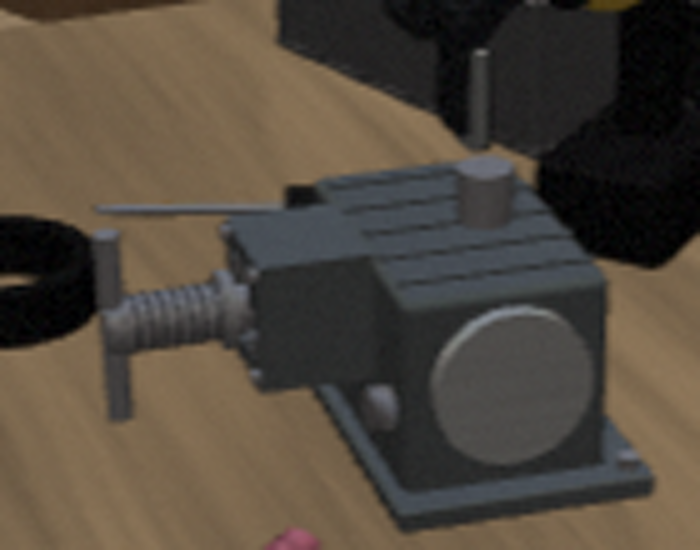

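Crop readings:
- Bar top is at scene (434.8,196.2) and side (266,176.4).
- Nose top corners are at scene (430,223), (457,219.5) and (465,238).
- In the side view, the bar bottom is at (269,213), and the neck runs from (268,196) to (294,188).

```bash
python3 -c "
from h import *
np.set_printoptions(precision=4,suppress=True)
a=load('s1');b=load('d1')
print('bartop',tri((a,434.8,196.2),(b,266,176.8)))
L=atz(a,430,223.3,.108);R=atz(a,456.8,219.5,.108);Bk=atz(a,465.3,238,.108)
print('nose',L,R,Bk,np.linalg.norm(L-R),np.linalg.norm(R-Bk)); d=R-L
print('front edge dir deg',np.degrees(np.arctan2(d[1],d[0])),(L+R)/2)
L2=tri((a,430,223.3),(b,245+258/5,130+270/5));R2=tri((a,456.8,219.5),(b,245+226/5,130+222/5));print(L2,R2)
e=Bk-R;print('side dir',np.degrees(np.arctan2(e[1],e[0])))
q=[atz(a,*p,.022) for p in((168,329),(262,296),(295,376),(193,416))];print('tray',q,sum(q)/4)
print('base',[atz(a,395+u/4,185+v/4,.008) for u,v in((30,350),(97,545),(427,487))])
print('spare',atz(a,349,331,.011),atz(a,358,361,.011),atz(a,335,331,.011),atz(a,361,326,.011))
print('pink',atz(a,332,243,.011),atz(a,380,249,.011))
"
```

```text
bartop (array([0.46  , 0.2491, 0.1192]), [array([ 0.1407, -0.4057]), array([0.2931, 0.3033])])
nose [0.5198 0.2145 0.108 ] [0.5252 0.2722 0.108 ] [0.5745 0.268  0.108 ] 0.05787712327945641 0.04949930290450766
front edge dir deg 84.626495749855 [0.5225 0.2433 0.108 ]
(array([0.5181, 0.2157, 0.1065]), [array([ 0.0853, -0.2304]), array([0.1694, 0.1635])]) (array([0.5228, 0.274 , 0.105 ]), [array([ 0.0426, -0.1154]), array([0.0809, 0.0809])])
side dir -4.872546728033526
tray [array([ 0.571 , -0.3486,  0.022 ]), array([ 0.546 , -0.1542,  0.022 ]), array([ 0.731 , -0.1275,  0.022 ]), array([ 0.7549, -0.3183,  0.022 ])] [ 0.6507 -0.2371  0.022 ]
base [array([0.5604, 0.1517, 0.008 ]), array([0.6799, 0.1418, 0.008 ]), array([0.6936, 0.3176, 0.008 ])]
spare [ 0.6646 -0.0019  0.011 ] [ 0.7294 -0.0039  0.011 ] [ 0.6572 -0.0288  0.011 ] [0.6604 0.0245 0.011 ]
pink [0.4447 0.0256 0.011 ] [0.4896 0.1248 0.011 ]
```

Port is at about (0.5215, 0.244, 0.078) with its axis yawed -5°. The bar top measures 0.119 high against 0.123 expected, and the nose 58 mm against 60 mm, so both fit. I'm going over to the bar's right side with the fingers shut.

Emit:
drive_tool:
  targets:
    - {"rz": 0.83}
    - {"x": 0.87, "y": -0.58}
    - {"x": 0.87, "y": -0.58}
    - {"x": 0.87, "y": -0.58}
    - {"x": 0.87, "y": -0.58}
  grip: 1

```text
invalid input at $.targets[0]: expected keys x, y, z, rx, ry, rz
```

Emit:
drive_tool:
  targets:
    - {"x": 0.87, "y": -0.58}
    - {"x": 0.87, "y": -0.58}
    - {"x": 0.87, "y": -0.58}
    - {"x": 0.87, "y": -0.58}
    - {"z": 1}

```text
invalid input at $.targets[0]: expected keys x, y, z, rx, ry, rz
```

Emit:
drive_tool:
  targets:
    - {"z": 0.9}
    - {"z": 0.6}
    - {"z": 0.5}
    - {}
    - {}

```text
invalid input at $.targets[0]: expected keys x, y, z, rx, ry, rz
```

```bash
cat > look.py <<'E'
import sys
from h import *
n=sys.argv[1]
a=snap('scene',n+'a')['image'];b=snap('side',n+'b')['image'];w=snap('wrist',n+'w')['image']
x,y,s,t=[int(v) for v in sys.argv[2:6]]
A=cv2.resize(a[y:y+100,x:x+120],(480,400),interpolation=2);B=cv2.resize(b[t:t+125,s:s+100],(320,400),interpolation=2)
cv2.imwrite(f'pics/{n}.png',np.hstack([A,B])[:,:,::-1])
r=readout.read_state()
for k in('time','ee_pos','tool_rot','contact_force','opening'):print(k,np.round(r[k],4))
E
python3 look.py k1 380 150 230 110
```

```text
time 0.25
ee_pos [0.5748 0.     0.2309]
tool_rot [-1.799502e+02 -5.300000e-03  8.999950e+01]
contact_force [ 0.2707 -0.6427 -0.367 ]
opening 0.9991
```

View pics/k1.png

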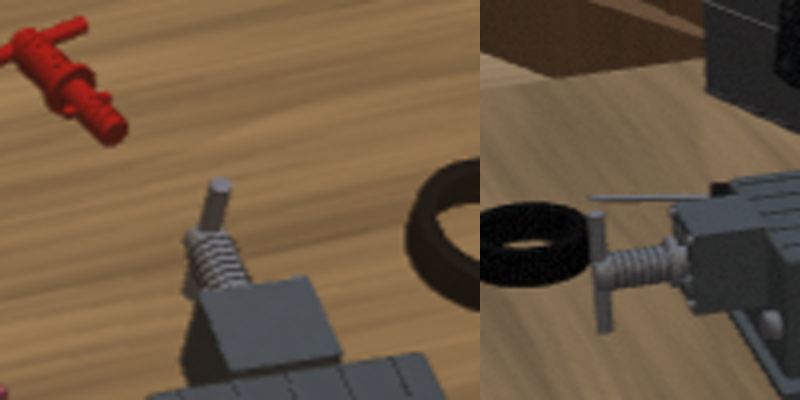

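The calls were refused because every row needs all six keys, so nothing moved: bar upright, tool at its start. I'm repeating them with full rows.

Emit:
drive_tool:
  targets:
    - {"x": 0, "y": 0, "z": 0, "rx": 0, "ry": 0, "rz": 0.83}
    - {"x": 0.87, "y": -0.58, "z": 0, "rx": 0, "ry": 0, "rz": 0}
    - {"x": 0.87, "y": -0.58, "z": 0, "rx": 0, "ry": 0, "rz": 0}
    - {"x": 0.87, "y": -0.58, "z": 0, "rx": 0, "ry": 0, "rz": 0}
    - {"x": 0.87, "y": -0.58, "z": 0, "rx": 0, "ry": 0, "rz": 0}
  grip: 1

```text
time: 0.67
ee_pos: [0.5139, 0.1108, 0.2311]
tool_rot: [-180.0, -0.0, 85.0]
contact_force: [0.2, -0.2, 0.8]
opening: 0.299
grasp_force: 0.0
```

Emit:
drive_tool:
  targets:
    - {"x": 0.87, "y": -0.58, "z": 0, "rx": 0, "ry": 0, "rz": 0}
    - {"x": 0.87, "y": -0.58, "z": 0, "rx": 0, "ry": 0, "rz": 0}
    - {"x": 0.87, "y": -0.58, "z": 0, "rx": 0, "ry": 0, "rz": 0}
    - {"x": 0.87, "y": -0.58, "z": 0, "rx": 0, "ry": 0, "rz": 0}
    - {"x": 0, "y": 0, "z": 1, "rx": 0, "ry": 0, "rz": 0}

```text
time: 1.08
ee_pos: [0.455, 0.2249, 0.2062]
tool_rot: [179.5, -0.3, 85.3]
contact_force: [1.6, 1.0, 0.2]
opening: -0.004
grasp_force: 0.0
```

Emit:
drive_tool:
  targets:
    - {"x": 0, "y": 0, "z": 0.9, "rx": 0, "ry": 0, "rz": 0}
    - {"x": 0, "y": 0, "z": 0.6, "rx": 0, "ry": 0, "rz": 0}
    - {"x": 0, "y": 0, "z": 0.5, "rx": 0, "ry": 0, "rz": 0}
    - {"x": 0, "y": 0, "z": 0, "rx": 0, "ry": 0, "rz": 0}
    - {"x": 0, "y": 0, "z": 0, "rx": 0, "ry": 0, "rz": 0}

```text
time: 1.5
ee_pos: [0.4538, 0.2199, 0.1408]
tool_rot: [-179.9, 0.0, 85.0]
contact_force: [0.7, -0.3, -0.0]
opening: 0.003
grasp_force: 0.0
```

```bash
python3 look.py k2 380 150 230 110
```

```text
time 1.65
ee_pos [0.4555 0.2203 0.1426]
tool_rot [ 1.798775e+02 -4.650000e-02  8.501050e+01]
contact_force [ 0.1879 -0.2256  0.4909]
opening -0.0014
```

View pics/k2.png

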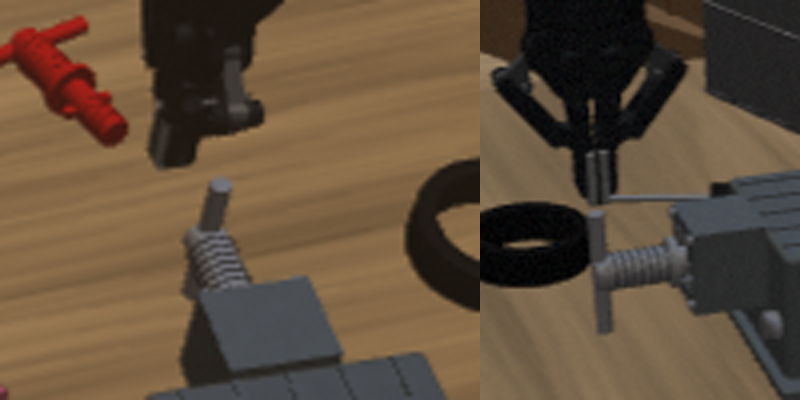

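The tool is 30 mm above the intended height, with the shut fingers right of and above the bar top (bar top at crop (220,185), fingertip at (170,165)). I'll lower it, make contact, then swing along the arc.

Emit:
drive_tool:
  targets:
    - {"x": 0, "y": 0, "z": 0.5, "rx": 0, "ry": 0, "rz": 0}
    - {"x": 0, "y": 0, "z": 0.5, "rx": 0, "ry": 0, "rz": 0}
    - {"x": 0, "y": 0, "z": 0, "rx": 0, "ry": 0, "rz": 0}
    - {"x": 0.22, "y": 0, "z": 0, "rx": 0, "ry": 0, "rz": 0}
    - {"x": 0.22, "y": 0, "z": 0, "rx": 0, "ry": 0, "rz": 0}

```text
time: 2.07
ee_pos: [0.4565, 0.2337, 0.1126]
tool_rot: [179.9, -0.0, 85.0]
contact_force: [0.6, -0.2, 0.7]
opening: 0.002
grasp_force: 0.3
```

Emit:
drive_tool:
  targets:
    - {"x": 0.15, "y": 0, "z": 0, "rx": 0, "ry": 0, "rz": 0}
    - {"x": 0.15, "y": 0, "z": 0, "rx": 0, "ry": 0, "rz": 0}
    - {"x": 0.15, "y": 0, "z": 0.03, "rx": 0, "ry": 0, "rz": 0}
    - {"x": 0.14, "y": 0, "z": 0.04, "rx": 0, "ry": 0, "rz": 0}
    - {"x": 0, "y": 0, "z": 0, "rx": 0, "ry": 0, "rz": 0}

```text
time: 2.48
ee_pos: [0.4573, 0.2518, 0.1092]
tool_rot: [180.0, -0.0, 85.1]
contact_force: [0.3, -0.1, 1.2]
opening: -0.002
grasp_force: 0.0
```

```bash
python3 look.py k3 380 150 230 110
```

```text
time 2.6333
ee_pos [0.4571 0.251  0.1091]
tool_rot [-1.799984e+02  9.000000e-04  8.503170e+01]
contact_force [-0.1733  0.5515  0.1108]
opening -0.0007
```

View pics/k3.png

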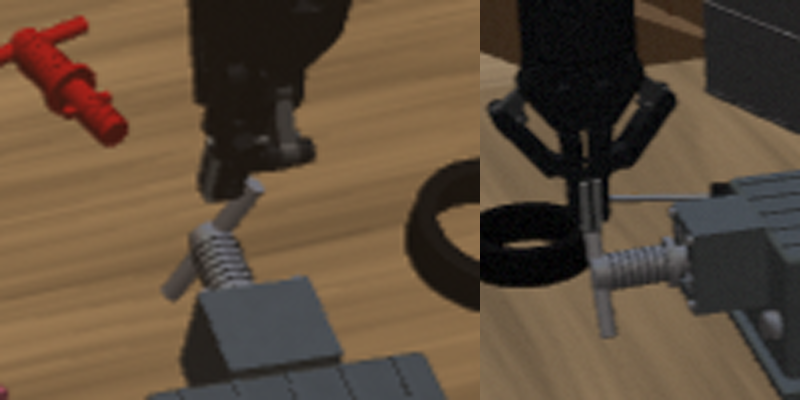

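The bar has swung about 30° (its top is at crop (257,187) against (220,185) before) and the finger stays in contact. I'll continue the arc.

Emit:
drive_tool:
  targets:
    - {"x": 0.133, "y": 0, "z": 0.07, "rx": 0, "ry": 0, "rz": 0}
    - {"x": 0.133, "y": 0, "z": 0.07, "rx": 0, "ry": 0, "rz": 0}
    - {"x": 0.11, "y": 0, "z": 0.1, "rx": 0, "ry": 0, "rz": 0}
    - {"x": 0.11, "y": 0, "z": 0.1, "rx": 0, "ry": 0, "rz": 0}
    - {"x": 0.08, "y": 0, "z": 0.125, "rx": 0, "ry": 0, "rz": 0}

```text
time: 3.05
ee_pos: [0.4598, 0.2686, 0.0961]
tool_rot: [179.9, -0.1, 85.0]
contact_force: [-1.2, 0.2, 10.8]
opening: 0.001
grasp_force: 4.2
```

Emit:
drive_tool:
  targets:
    - {"x": 0.08, "y": 0, "z": 0.125, "rx": 0, "ry": 0, "rz": 0}
    - {"x": 0.05, "y": 0, "z": 0.145, "rx": 0, "ry": 0, "rz": 0}
    - {"x": 0.05, "y": 0, "z": 0.145, "rx": 0, "ry": 0, "rz": 0}
    - {"x": 0, "y": 0, "z": 0.06, "rx": 0, "ry": 0, "rz": 0}
    - {"x": 0, "y": 0, "z": 0, "rx": 0, "ry": 0, "rz": 0}

```text
time: 3.47
ee_pos: [0.4587, 0.2734, 0.0804]
tool_rot: [-180.0, 0.0, 85.0]
contact_force: [0.7, -0.0, -0.0]
opening: 0.001
grasp_force: 0.0
```

```bash
python3 look.py k4 380 150 230 110
```

```text
time 3.6167
ee_pos [0.4587 0.2729 0.0805]
tool_rot [-1.799518e+02  4.620000e-02  8.501710e+01]
contact_force [ 0.7034 -0.2075 -1.0062]
opening 0.0011
```

View pics/k4.png

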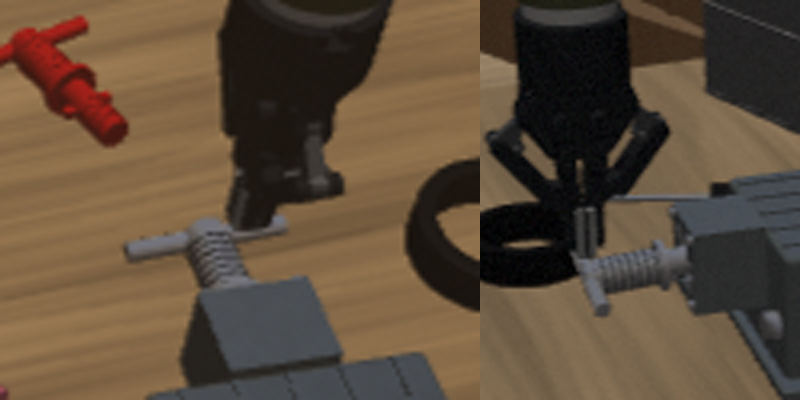

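The plug has let go and sprung out. The bar lies level from crop (127,250) to (285,225), parallel to the nose's front edge. I'll lift, turn the wrist 90°, open, and check the neck position.

Emit:
drive_tool:
  targets:
    - {"x": 0, "y": 0, "z": -0.5, "rx": 0, "ry": 0, "rz": 0}
    - {"x": 0, "y": 0, "z": -1, "rx": 0, "ry": 0, "rz": 0}
    - {"x": 0, "y": 0, "z": -1, "rx": 0, "ry": 0, "rz": 0}
    - {"x": 0, "y": 0, "z": -0.5, "rx": 0, "ry": 0, "rz": -1}
    - {"x": 0, "y": 0, "z": 0, "rx": 0, "ry": 0, "rz": -1}
  grip: 1

```text
time: 4.03
ee_pos: [0.4614, 0.2739, 0.1751]
tool_rot: [179.6, -0.1, 97.3]
contact_force: [0.8, 1.1, -0.5]
opening: 0.001
grasp_force: 0.0
```

Emit:
drive_tool:
  targets:
    - {"x": 0, "y": 0, "z": 0, "rx": 0, "ry": 0, "rz": -1}
    - {"x": 0, "y": 0, "z": 0, "rx": 0, "ry": 0, "rz": -1}
    - {"x": 0, "y": 0, "z": 0, "rx": 0, "ry": 0, "rz": -1}
    - {"x": 0, "y": 0, "z": 0, "rx": 0, "ry": 0, "rz": -1}
    - {"x": 0, "y": 0, "z": 0, "rx": 0, "ry": 0, "rz": -1}
  grip: 0

```text
time: 4.45
ee_pos: [0.459, 0.2729, 0.1708]
tool_rot: [-180.0, 0.0, 127.3]
contact_force: [-0.2, 0.4, 0.8]
opening: 0.71
grasp_force: 0.0
```

Emit:
drive_tool:
  targets:
    - {"x": 0, "y": 0, "z": 0, "rx": 0, "ry": 0, "rz": -1}
    - {"x": 0, "y": 0, "z": 0, "rx": 0, "ry": 0, "rz": -1}
    - {"x": 0, "y": 0, "z": 0, "rx": 0, "ry": 0, "rz": -1}
    - {"x": 0, "y": 0, "z": 0, "rx": 0, "ry": 0, "rz": -1}
    - {"x": 0, "y": 0, "z": 0, "rx": 0, "ry": 0, "rz": -1}

```text
time: 4.87
ee_pos: [0.4589, 0.2729, 0.1707]
tool_rot: [-180.0, -0.0, 157.3]
contact_force: [0.8, -0.4, 0.2]
opening: 1.0
grasp_force: 0.0
```

Emit:
drive_tool:
  targets:
    - {"x": 0, "y": 0, "z": 0, "rx": 0, "ry": 0, "rz": -1}
    - {"x": 0, "y": 0, "z": 0, "rx": 0, "ry": 0, "rz": -1}
    - {"x": 0, "y": 0, "z": 0, "rx": 0, "ry": 0, "rz": -1}
    - {"x": 0, "y": 0, "z": 0, "rx": 0, "ry": 0, "rz": 0}
    - {"x": 0, "y": 0, "z": 0, "rx": 0, "ry": 0, "rz": 0}

```text
time: 5.28
ee_pos: [0.459, 0.273, 0.1708]
tool_rot: [-180.0, -0.0, 174.8]
contact_force: [-0.3, -0.5, -0.2]
opening: 0.999
grasp_force: 0.0
```

```bash
python3 -c "
from h import *
np.set_printoptions(precision=4,suppress=True)
a=load('k4a');b=load('k4b')
r=atz(a,380+127/4,150+250/4,.074);l=atz(a,380+285/4,150+225/4,.074);print(r,l,(r+l)/2,np.linalg.norm(r-l))
print(tri((a,380+127/4,150+250/4),(b,230+(600-480)/3.2,110+310/3.2)))
s=readout.read_state();print(s['ee_pos'],s['tool_rot'],s['joints'],s['opening'])
" ; python3 look.py k5 370 170 230 110
```

```text
[0.4562 0.2045 0.074 ] [0.4626 0.2957 0.074 ] [0.4594 0.2501 0.074 ] 0.09135355295803688
(array([0.4489, 0.2091, 0.0666]), [array([ 0.225 , -0.6261]), array([0.494 , 0.4759])])
[0.459  0.273  0.1708] [-179.9825   -0.0168  174.8419] [ 22.1297  14.9271 -10.074   65.0218  -0.0078  27.2878] 0.998728195620115
time 5.4333
ee_pos [0.4591 0.2731 0.1709]
tool_rot [-1.799912e+02 -3.800000e-03  1.749065e+02]
contact_force [-0.2117  0.9049 -0.045 ]
opening 1.0029
```

View pics/k5.png

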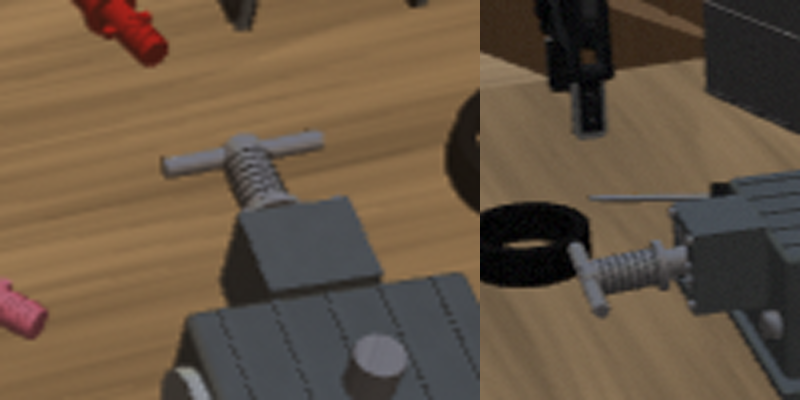

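The plug is free in the port, with its bar level from crop (165,165) to (322,138). The bar centre is about (0.4545, 0.250), which puts the neck at about (0.4815, 0.2475, 0.074). I'll move over it, go down, and close.

Emit:
drive_tool:
  targets:
    - {"x": -0.82, "y": -0.78, "z": 0, "rx": 0, "ry": 0, "rz": 0}
    - {"x": 0, "y": 0, "z": 0.9, "rx": 0, "ry": 0, "rz": 0}
    - {"x": 0, "y": 0, "z": 0.9, "rx": 0, "ry": 0, "rz": 0}
    - {"x": 0, "y": 0, "z": 0.6, "rx": 0, "ry": 0, "rz": 0}
    - {"x": 0, "y": 0, "z": 0.5, "rx": 0, "ry": 0, "rz": 0}

```text
time: 5.85
ee_pos: [0.4809, 0.2471, 0.0823]
tool_rot: [-180.0, -0.1, 174.9]
contact_force: [-0.5, 1.3, 0.6]
opening: 1.006
grasp_force: 0.0
```

Emit:
drive_tool:
  targets:
    - {"x": 0, "y": 0, "z": 0.5, "rx": 0, "ry": 0, "rz": 0}
    - {"x": 0, "y": 0, "z": 0.33, "rx": 0, "ry": 0, "rz": 0}
    - {"x": 0, "y": 0, "z": 0, "rx": 0, "ry": 0, "rz": 0}
    - {"x": 0, "y": 0, "z": 0, "rx": 0, "ry": 0, "rz": 0}
    - {"x": 0, "y": 0, "z": 0, "rx": 0, "ry": 0, "rz": 0}

```text
time: 6.27
ee_pos: [0.4822, 0.248, 0.0599]
tool_rot: [180.0, 0.1, 175.0]
contact_force: [-0.1, -0.7, 0.8]
opening: 0.999
grasp_force: 0.0
```

Emit:
drive_tool:
  targets:
    - {"x": 0, "y": 0, "z": 0, "rx": 0, "ry": 0, "rz": 0}
    - {"x": 0, "y": 0, "z": 0, "rx": 0, "ry": 0, "rz": 0}
    - {"x": 0, "y": 0, "z": 0, "rx": 0, "ry": 0, "rz": 0}
    - {"x": 0, "y": 0, "z": 0, "rx": 0, "ry": 0, "rz": 0}
    - {"x": 0, "y": 0, "z": 0, "rx": 0, "ry": 0, "rz": 0}
  grip: 1

```text
time: 6.68
ee_pos: [0.4818, 0.2478, 0.0594]
tool_rot: [180.0, 0.0, 175.0]
contact_force: [-0.8, -0.1, 1.8]
opening: 0.304
grasp_force: 5.6
```

Emit:
drive_tool:
  targets:
    - {"x": 0, "y": 0, "z": 0, "rx": 0, "ry": 0, "rz": 0}
    - {"x": 0, "y": 0, "z": 0, "rx": 0, "ry": 0, "rz": 0}
    - {"x": 0, "y": 0, "z": 0, "rx": 0, "ry": 0, "rz": 0}
    - {"x": 0, "y": 0, "z": 0, "rx": 0, "ry": 0, "rz": 0}
    - {"x": 0, "y": 0, "z": 0, "rx": 0, "ry": 0, "rz": 0}

```text
time: 7.1
ee_pos: [0.4818, 0.2477, 0.0593]
tool_rot: [180.0, 0.0, 175.0]
contact_force: [-0.5, -0.2, 3.1]
opening: 0.285
grasp_force: 58.7
```

```bash
python3 look.py k6 370 170 230 110
```

```text
time 7.25
ee_pos [0.4817 0.2477 0.0592]
tool_rot [1.799957e+02 2.180000e-02 1.750210e+02]
contact_force [-0.9787 -0.0034  2.561 ]
opening 0.2832
```

View pics/k6.png

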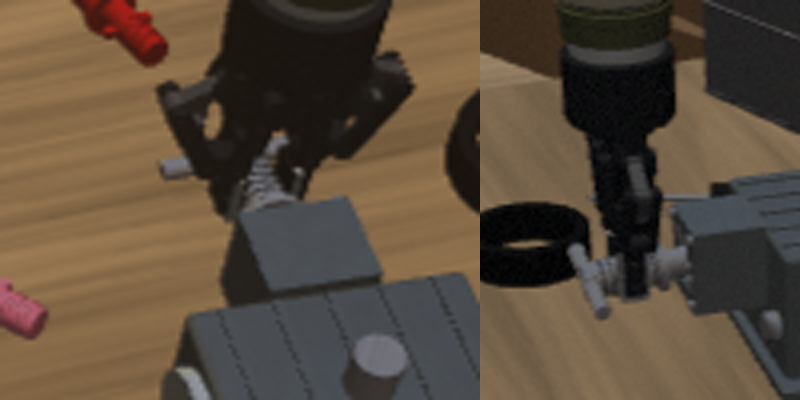

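The neck is gripped: 24 mm opening, 59 N, and the fingers sit between bar and flange. Now I'll draw it straight out along +tool x.

Emit:
drive_tool:
  targets:
    - {"x": 0.1, "y": 0, "z": 0, "rx": 0, "ry": 0, "rz": 0}
    - {"x": 0.15, "y": 0, "z": 0, "rx": 0, "ry": 0, "rz": 0}
    - {"x": 0.15, "y": 0, "z": 0, "rx": 0, "ry": 0, "rz": 0}
    - {"x": 0.15, "y": 0, "z": 0, "rx": 0, "ry": 0, "rz": 0}
    - {"x": 0, "y": 0, "z": 0, "rx": 0, "ry": 0, "rz": 0}

```text
time: 7.67
ee_pos: [0.4628, 0.249, 0.0584]
tool_rot: [-179.9, -0.2, 175.1]
contact_force: [-0.2, 0.8, -0.9]
opening: 0.276
grasp_force: 58.9
```

Emit:
drive_tool:
  targets:
    - {"x": 0.2, "y": 0, "z": 0, "rx": 0, "ry": 0, "rz": 0}
    - {"x": 0.2, "y": 0, "z": 0, "rx": 0, "ry": 0, "rz": 0}
    - {"x": 0.2, "y": 0, "z": 0, "rx": 0, "ry": 0, "rz": 0}
    - {"x": 0.2, "y": 0, "z": 0, "rx": 0, "ry": 0, "rz": 0}
    - {"x": 0.2, "y": 0, "z": 0, "rx": 0, "ry": 0, "rz": 0}

```text
time: 8.08
ee_pos: [0.4343, 0.2517, 0.059]
tool_rot: [-180.0, -0.0, 175.0]
contact_force: [-0.2, 0.8, -1.4]
opening: 0.281
grasp_force: 58.9
```

Emit:
drive_tool:
  targets:
    - {"x": 0.3, "y": 0, "z": 0, "rx": 0, "ry": 0, "rz": 0}
    - {"x": 0.3, "y": 0, "z": 0, "rx": 0, "ry": 0, "rz": 0}
    - {"x": 0.3, "y": 0, "z": 0, "rx": 0, "ry": 0, "rz": 0}
    - {"x": 0.3, "y": 0, "z": 0, "rx": 0, "ry": 0, "rz": 0}
    - {"x": 0, "y": 0, "z": 0, "rx": 0, "ry": 0, "rz": 0}

```text
time: 8.5
ee_pos: [0.3967, 0.2547, 0.0589]
tool_rot: [-180.0, -0.1, 175.1]
contact_force: [0.1, 0.1, -2.7]
opening: 0.28
grasp_force: 58.9
```

The plug is clear: drawn about 93 mm in all, with 2.7 N of weight in hand. I'll lift it and carry it over to the tray.

Emit:
drive_tool:
  targets:
    - {"x": 0, "y": 0, "z": -0.5, "rx": 0, "ry": 0, "rz": 0}
    - {"x": 0, "y": 0, "z": -0.9, "rx": 0, "ry": 0, "rz": 0}
    - {"x": 0, "y": 0, "z": -0.9, "rx": 0, "ry": 0, "rz": 0}
    - {"x": 0, "y": 0, "z": -0.9, "rx": 0, "ry": 0, "rz": 0}
    - {"x": 0, "y": 0, "z": -0.8, "rx": 0, "ry": 0, "rz": 0}

```text
time: 8.92
ee_pos: [0.3996, 0.255, 0.1809]
tool_rot: [180.0, 0.1, 175.0]
contact_force: [1.3, -0.1, -2.5]
opening: 0.287
grasp_force: 59.1
```

Emit:
drive_tool:
  targets:
    - {"x": -0.3, "y": -0.5, "z": -0.3, "rx": 0, "ry": 0, "rz": 0}
    - {"x": -0.46, "y": -0.78, "z": 0, "rx": 0, "ry": 0, "rz": 0}
    - {"x": -0.46, "y": -0.78, "z": 0, "rx": 0, "ry": 0, "rz": 0}
    - {"x": -0.46, "y": -0.78, "z": 0, "rx": 0, "ry": 0, "rz": 0}
    - {"x": -0.46, "y": -0.78, "z": 0, "rx": 0, "ry": 0, "rz": 0}

```text
time: 9.33
ee_pos: [0.4545, 0.1401, 0.1884]
tool_rot: [180.0, 0.1, 175.1]
contact_force: [0.3, -0.7, -3.1]
opening: 0.281
grasp_force: 59.4
```

Emit:
drive_tool:
  targets:
    - {"x": -0.46, "y": -0.78, "z": 0, "rx": 0, "ry": 0, "rz": 0}
    - {"x": -0.46, "y": -0.78, "z": 0, "rx": 0, "ry": 0, "rz": 0}
    - {"x": -0.46, "y": -0.78, "z": 0, "rx": 0, "ry": 0, "rz": 0}
    - {"x": -0.46, "y": -0.78, "z": 0, "rx": 0, "ry": 0, "rz": 0}
    - {"x": -0.46, "y": -0.78, "z": 0, "rx": 0, "ry": 0, "rz": 0}

```text
time: 9.75
ee_pos: [0.513, 0.0172, 0.1882]
tool_rot: [-180.0, 0.0, 175.0]
contact_force: [0.8, 0.7, -2.0]
opening: 0.281
grasp_force: 59.4
```

Emit:
drive_tool:
  targets:
    - {"x": -0.46, "y": -0.78, "z": 0, "rx": 0, "ry": 0, "rz": 0}
    - {"x": -0.46, "y": -0.78, "z": 0, "rx": 0, "ry": 0, "rz": 0}
    - {"x": -0.46, "y": -0.78, "z": 0, "rx": 0, "ry": 0, "rz": 0}
    - {"x": -0.46, "y": -0.78, "z": 0, "rx": 0, "ry": 0, "rz": 0}
    - {"x": -0.46, "y": -0.78, "z": 0, "rx": 0, "ry": 0, "rz": 0}

```text
time: 10.17
ee_pos: [0.5716, -0.1054, 0.188]
tool_rot: [-180.0, 0.0, 175.0]
contact_force: [0.1, 0.2, -2.3]
opening: 0.282
grasp_force: 59.4
```

Emit:
drive_tool:
  targets:
    - {"x": -0.46, "y": -0.78, "z": 0, "rx": 0, "ry": 0, "rz": 0}
    - {"x": -0.46, "y": -0.78, "z": 0, "rx": 0, "ry": 0, "rz": 0}
    - {"x": -0.46, "y": -0.78, "z": 0, "rx": 0, "ry": 0, "rz": 0}
    - {"x": -0.46, "y": -0.78, "z": 0, "rx": 0, "ry": 0, "rz": 0}
    - {"x": 0, "y": 0, "z": 0, "rx": 0, "ry": 0, "rz": 0}

```text
time: 10.58
ee_pos: [0.6199, -0.2071, 0.1872]
tool_rot: [-179.9, 0.1, 174.8]
contact_force: [0.3, -1.1, -1.9]
opening: 0.28
grasp_force: 59.4
```

Emit:
drive_tool:
  targets:
    - {"x": -0.41, "y": -0.9, "z": 0, "rx": 0, "ry": 0, "rz": 0}
    - {"x": 0, "y": 0, "z": 0.8, "rx": 0, "ry": 0, "rz": 0}
    - {"x": 0, "y": 0, "z": 0.9, "rx": 0, "ry": 0, "rz": 0}
    - {"x": 0, "y": 0, "z": 0.9, "rx": 0, "ry": 0, "rz": 0}
    - {"x": 0, "y": 0, "z": 0.9, "rx": 0, "ry": 0, "rz": 0}

```text
time: 11.0
ee_pos: [0.6278, -0.23, 0.0819]
tool_rot: [-180.0, 0.0, 175.0]
contact_force: [0.8, 0.1, -2.5]
opening: 0.282
grasp_force: 59.7
```

Emit:
drive_tool:
  targets:
    - {"x": 0, "y": 0, "z": 0.7, "rx": 0, "ry": 0, "rz": 0}
    - {"x": 0, "y": 0, "z": 0.4, "rx": 0, "ry": 0, "rz": 0}
    - {"x": 0, "y": 0, "z": 0, "rx": 0, "ry": 0.5, "rz": 0}
    - {"x": 0, "y": 0, "z": 0, "rx": 0, "ry": 0.5, "rz": 0}
    - {"x": 0, "y": 0, "z": 0, "rx": 0, "ry": 0, "rz": 0}

```text
time: 11.42
ee_pos: [0.6289, -0.2299, 0.0494]
tool_rot: [180.0, -6.1, 175.1]
contact_force: [0.9, -0.7, -2.2]
opening: 0.286
grasp_force: 59.7
```

```bash
python3 look.py k7 150 290 370 270; python3 - <<'E'
from h import *
np.set_printoptions(precision=4,suppress=True)
a=load('k7a');b0=load('d1')['image'].astype(int);a0=load('s1')['image'].astype(int)
r=readout.read_state();p=r['ee_pos']
# coarse ascii of the side view around the neck
c=load('k7b')
for q in(p,p+[.075,-.006,.015],p+[-.027,.002,.015]): print(proj(c,q).round(),proj(a,q).round())
g=cv2.cvtColor(c['image'],cv2.COLOR_RGB2GRAY); u,v=proj(c,p+[.03,0,.015]).astype(int)
s=g[v-32:v+32:2,u-60:u+60:2]
for row in s: print(''.join(' .:-=+*#%@'[min(9,x//22)] for x in row))
E
```

```text
time 11.5667
ee_pos [ 0.6286 -0.2301  0.0504]
tool_rot [-179.9793   -5.8791  175.036 ]
contact_force [-0.3203 -0.0485 -2.0617]
opening 0.2804
[447. 306.] [229. 334.]
[488. 291.] [231. 368.]
[433. 302.] [227. 317.]
---=++++++++===-                 .:: =++++++++=++++++++=====
=--=++++++++===-                 .:::++++++++++==+++++++====
+++++++++++++===                 .::-==+++++++=+++++++++++=-
++++++++++++++==                 .:::===++++++==+++++++++++-
+++++++++++++++=                 ..::-===+++++++=++++=+++++-
+++++++++++++++++=    .         ...:::::-==++++++==++++++++-
+++++++++++++++++=   ..   ......  ..:::..===++++++===+++=+=:
+++++++++++++++++=         ....   ..:::. ====++++++==++++==:
++++++++++++++++++                  ...  =====++++++===+++=:
++++++++++++++++++-.                ..  -=======++++++==++=:
++++++++++++++++++-=.  .   ::      ..  :=========++++++==++-
=+++++++=+++++++++-.       :.     ..  :============+++++====
=+++++++-=++=++++=:        .         .========+=====+++++===
==++++++=-=+=++::::                  ::---+====+====++++++==
++=++++++-=++=:::::            .
[... 365 characters left out ...]
-=++-=+++++-:::::=+====++====
::-=++++++++=:-=++-:::::     :::=+++++++=++=:::::-+=====+=+=
=++++++++++++-:=+++::::.    :::=+++++++++++++::::::======+==
+++++++++++++=--=++-+::.    =+++++++++++++++++-:::::-=====+=
++++++++++=++++=-=+++=::..:=++++++++++++++++=++=::::::======
+++++++++++=++++==+++===+++++++++++++++++++++=+++-:::::=====
+++++++++++++++++-=++=++++++++++++++++++++++++++++=:::::-+==
+++++++++++++++++=-==-=+++++++++++++++=+++++++++=+++::::::=+
++++++=++++++++=++=-::=++++++++++++++++++++++++++++++-:::::-
++++++++++++++++=++-:-++++++++++++++++++==++++++++++++=:::::
+++++++++++++++++++++++++++++++++++++++++=+++++=+++=++++-:::
+++=++++++++++++++++++++++++++++++++++++++==+=+++=++=++++=::
```

The plug is held over the tray centre, nose tipped down 6° to cancel the sag. I'll descend slowly and watch the force.

Emit:
drive_tool:
  targets:
    - {"x": 0, "y": 0, "z": 0.4, "rx": 0, "ry": 0, "rz": 0}
    - {"x": 0, "y": 0, "z": 0.4, "rx": 0, "ry": 0, "rz": 0}
    - {"x": 0, "y": 0, "z": 0.2, "rx": 0, "ry": 0, "rz": 0}
    - {"x": 0, "y": 0, "z": 0.1, "rx": 0, "ry": 0, "rz": 0}
    - {"x": 0, "y": 0, "z": 0, "rx": 0, "ry": 0, "rz": 0}

```text
time: 11.98
ee_pos: [0.6238, -0.2295, 0.0171]
tool_rot: [180.0, -6.0, 175.0]
contact_force: [-0.4, 0.5, -2.7]
opening: 0.282
grasp_force: 59.7
```

Emit:
drive_tool:
  targets:
    - {"x": 0, "y": 0, "z": 0.05, "rx": 0, "ry": 0, "rz": 0}
    - {"x": 0, "y": 0, "z": 0.05, "rx": 0, "ry": 0, "rz": 0}
    - {"x": 0, "y": 0, "z": 0, "rx": 0, "ry": 0, "rz": 0}

```text
time: 12.23
ee_pos: [0.6244, -0.2298, 0.0147]
tool_rot: [-180.0, -5.9, 175.0]
contact_force: [1.1, 1.0, -2.5]
opening: 0.279
grasp_force: 59.7
```

Emit:
drive_tool:
  targets:
    - {"x": 0, "y": 0, "z": 0.05, "rx": 0, "ry": 0, "rz": 0}
    - {"x": 0, "y": 0, "z": 0.04, "rx": 0, "ry": 0, "rz": 0}
    - {"x": 0, "y": 0, "z": 0, "rx": 0, "ry": 0, "rz": 0}
    - {"x": 0, "y": 0, "z": 0, "rx": 0, "ry": 0, "rz": 0}

```text
time: 12.57
ee_pos: [0.6238, -0.2296, 0.0115]
tool_rot: [180.0, -6.0, 175.0]
contact_force: [0.9, 0.2, -2.4]
opening: 0.282
grasp_force: 59.7
```

Emit:
drive_tool:
  targets:
    - {"x": 0, "y": 0, "z": 0.04, "rx": 0, "ry": 0, "rz": 0}
    - {"x": 0, "y": 0, "z": 0.03, "rx": 0, "ry": 0, "rz": 0}
    - {"x": 0, "y": 0, "z": 0, "rx": 0, "ry": 0, "rz": 0}
    - {"x": 0, "y": 0, "z": 0, "rx": 0, "ry": 0, "rz": 0}

```text
time: 12.9
ee_pos: [0.6236, -0.2296, 0.0094]
tool_rot: [180.0, -6.0, 175.0]
contact_force: [0.4, -0.6, -3.3]
opening: 0.283
grasp_force: 59.7
```

Emit:
drive_tool:
  targets:
    - {"x": 0, "y": 0, "z": 0.03, "rx": 0, "ry": 0, "rz": 0}
    - {"x": 0, "y": 0, "z": 0.03, "rx": 0, "ry": 0, "rz": 0}
    - {"x": 0, "y": 0, "z": 0, "rx": 0, "ry": 0, "rz": 0}
    - {"x": 0, "y": 0, "z": 0, "rx": 0, "ry": 0, "rz": 0}

```text
time: 13.23
ee_pos: [0.6235, -0.2297, 0.0086]
tool_rot: [-180.0, -6.0, 175.0]
contact_force: [-1.6, 1.6, 3.9]
opening: 0.283
grasp_force: 60.3
```

Contact: the force rose by about 7 N at z 0.0086, as predicted. One more small press to seat it, then release.

Emit:
drive_tool:
  targets:
    - {"x": 0, "y": 0, "z": 0.03, "rx": 0, "ry": 0, "rz": 0}
    - {"x": 0, "y": 0, "z": 0, "rx": 0, "ry": 0, "rz": 0}
    - {"x": 0, "y": 0, "z": 0, "rx": 0, "ry": 0, "rz": 0}

```text
time: 13.48
ee_pos: [0.6235, -0.2297, 0.0083]
tool_rot: [-180.0, -5.9, 175.0]
contact_force: [-4.6, 0.9, 8.2]
opening: 0.283
grasp_force: 60.9
```

Emit:
drive_tool:
  targets:
    - {"x": 0, "y": 0, "z": 0, "rx": 0, "ry": 0, "rz": 0}
    - {"x": 0, "y": 0, "z": 0, "rx": 0, "ry": 0, "rz": 0}
    - {"x": 0, "y": 0, "z": 0, "rx": 0, "ry": 0, "rz": 0}
    - {"x": 0, "y": 0, "z": 0, "rx": 0, "ry": 0, "rz": 0}
    - {"x": 0, "y": 0, "z": 0, "rx": 0, "ry": 0, "rz": 0}
  grip: 0.35

```text
time: 13.9
ee_pos: [0.6233, -0.2296, 0.0065]
tool_rot: [180.0, -6.0, 175.0]
contact_force: [0.0, -0.1, -0.7]
opening: 0.652
grasp_force: 0.0
```

Emit:
drive_tool:
  targets:
    - {"x": 0, "y": 0, "z": -0.3, "rx": 0, "ry": 0, "rz": 0}
    - {"x": 0, "y": 0, "z": -0.7, "rx": 0, "ry": 0, "rz": 0}
    - {"x": 0, "y": 0, "z": -1, "rx": 0, "ry": 0, "rz": 0}
    - {"x": 0, "y": 0, "z": -1, "rx": 0, "ry": 0, "rz": 0}
    - {"x": 0, "y": 0, "z": -1, "rx": 0, "ry": 0, "rz": 0}

```text
time: 14.32
ee_pos: [0.6358, -0.2306, 0.1279]
tool_rot: [180.0, -6.0, 175.0]
contact_force: [1.3, -1.1, 0.1]
opening: 0.651
grasp_force: 0.0
```

Emit:
drive_tool:
  targets:
    - {"x": 0.9, "y": 0, "z": -1, "rx": 0, "ry": 0, "rz": 0}
    - {"x": 0.9, "y": 0, "z": -1, "rx": 0, "ry": 0, "rz": 0}
    - {"x": 0.9, "y": 0, "z": 0, "rx": 0, "ry": 0, "rz": 0}
    - {"x": 0.9, "y": 0, "z": 0, "rx": 0, "ry": 0, "rz": 0}
    - {"x": 0, "y": 0, "z": 0, "rx": 0, "ry": 0, "rz": 0}

```text
time: 14.73
ee_pos: [0.531, -0.2209, 0.1994]
tool_rot: [180.0, -6.1, 175.0]
contact_force: [-0.3, 0.1, -0.4]
opening: 0.649
grasp_force: 0.0
```

```bash
python3 look.py k8 150 290 370 270; python3 - <<'E'
from h import *
for f,o,(x0,x1,y0,y1),s in(('k8a','s1a',(165,300,290,420),3),('k8b','d1',(370,550,275,385),3)):
    g=cv2.cvtColor(load(f)['image'],cv2.COLOR_RGB2GRAY).astype(int);g0=cv2.cvtColor(load(o if o=='d1' else 's1')['image'],cv2.COLOR_RGB2GRAY).astype(int)
    d=abs(g-g0)[y0:y1:s,x0:x1:s]
    print(f,(x0,y0))
    for r in d: print(''.join(' ' if v<12 else '+' if v<30 else '#' for v in r))
a,b=load('s1'),load('k8a')
print('spare diff',abs(a['image'][315:370,325:375].astype(int)-b['image'][315:370,325:375]).mean())
E
```

```text
time 14.8833
ee_pos [ 0.5356 -0.2222  0.198 ]
tool_rot [-179.9682   -5.897   174.9957]
contact_force [ 0.6856 -0.5504  0.7391]
opening 0.6491
k8a (165, 290)
                                             
                                             
                                             
                                             
                                             
                                             
                                             
                                             
                                             
                                             
                             +               
                             #               
                    +###+##                  
                   ++#+##                    
               ###  ## +#                    
                    #   #                    
                    #  +#                    
                    # ++#                    
                      ++++                   
                   +##  ##                   
                   +#  
[... 2681 characters left out ...]

                                                            
                                                            
                                                            
                                                            
                                                            
                                                            
                                                            
                                                            
                                                            
                                                            
                                                            
spare diff 2.753575757575758
```

The difference images show the plug lying well inside the tray with its bar level. The spare hasn't moved and the arm is clear, so I'm handing in.

```bash
python3 -c "
from cell import sign_off
print(sign_off())"
```

```text
the job is handed in; nothing more can be done
None
```

The drain plug is unscrewed, drawn clear of the port and laid, still held, in the parts tray; the spare plug was not moved, and I handed the job in at about 15 s with the arm clear.

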